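# Open the bayonet pressure cap of the dye pot

## Task

Take the black pressure cap off the metal dye pot and stand it in the wooden tray. Turn it anticlockwise by its bar until you feel the first stop, push it down there against its spring, keep it down while you turn on past the stop, then let it spring up, lift it straight off and set it gently, plug down and upright, on the tray's floor. Never force it against a stop, and do not disturb the other things.

Things in the scene. Friction and masses are not known exactly. Their poses are not given: they have to be found in the camera images.
- pot: round aluminium pressure pot, 84 mm across, fixed to the desk by a 100 mm foot, with a 63 mm steel neck whose rim is 92 mm above the desk. Origin: centre of its underside, on the axis of pot, neck and cap; z up. The ring of bayonet tracks hidden in the neck sits at an angle that cannot be seen and that differs from the pot's yaw by up to 0.3 rad.
- cap: the cap, 66 mm tall, 0.09 to 0.13 kg. Origin: centre of the underside of its steel plug, 72 mm above the desk while fitted; z up; x along its grip bar. Plug 34 mm across with two lugs at its foot (48 mm over the lugs, along x); black disc 66 mm across, 28 to 36 mm above the origin; on it a flat-sided black grip bar 54 mm long (x), 14 mm thick (y), 36 to 66 mm above the origin.
- cap_bar (a point): point on the cap's axis in its grip bar, 58 mm above the cap's origin (8 mm below the bar's top, 22 mm above the disc). Turned anticlockwise from above (yaw grows), the cap meets its first stop after 0.13 to 0.93 rad, different each time; free turning takes under 0.15 Nm; 0.15 to 0.3 Nm against a stop is safe, and builds up within 0.05 rad. Forcing (over 55 N summed over all contacts of cap and pot) fails.
- neck (a point): centre of the neck's rim, on the cap's axis; 8 mm of air below the cap's disc while fitted. Only within 0.08 rad before the first stop can the cap be pressed down; elsewhere it sits hard after 2 mm. Held down, it must turn 0.41 rad on from the stop to come free; hard far end at 0.55 rad. There it rises 4 mm by its spring and lifts straight out; the lugs leave the neck after 20 mm.
- plunger (a joint): spring plate under the cap's plug, height in m: 0 while the cap is fitted, negative when pressed, about +0.004 once the cap has sprung up or is off. It starts to give at about 6 N of push and takes 1.2 N more per mm; the cap passes under the first stop when more than 4 mm down (aim for 5 to 6 mm, 12 to 13 N) and bottoms hard at 6.5 mm.
- tray: shallow loose pine tray, empty, 268 mm long (its y), 83 mm wide (its x), walls 28 mm high and 7 mm thick, floor 3 mm thick, inside 68 by 252 mm. Origin: centre of its underside; z up. The cap's disc stands clear above its walls when the plug is on the floor.
- jar: glass jar with a red lid, 67 mm across, 81 mm tall, right of the tray; a bystander to leave alone. Origin: centre of its underside
- bottle: slim bottle, 59 mm across, 198 mm tall, behind the tray; a bystander to leave alone. Origin: centre of its underside
- spool: thread spool, 35 mm across, 44 mm tall, behind the pot; a bystander to leave alone. Origin: centre of its underside
- awl: awl with a wooden handle, 77 mm long, left of the pot; a bystander to leave alone. Origin: centre of its underside
Not all that is in view belongs to the job. Leave any pink or turquoise look-alike of the cap alone.

How it is judged:
On the way, in this order (a step that is already met when the one before it is completed fails the run):
1. the cap is pressed down at its first stop (value of joint plunger below -0.004 m), for 0.1 s.
2. the cap has passed the stop and sprung up (value of joint plunger above 0.002 m), for 0.1 s.
At the end, for the whole second after the job is handed in: the cap stands released and at rest on the floor of the tray, plug down, its origin less than 8 mm above the tray's underside and within 18 mm of the tray's long centre line and 110 mm of its middle along it, tilted less than 0.12 rad; the tray is level and the spring plate is up (z of cap in the frame of tray between 0 and 0.008 m and x of cap in the frame of tray between -0.018 and 0.018 m and y of cap in the frame of tray between -0.11 and 0.11 m and angle between cap's own z axis and vertical below 0.12 rad and linear speed of cap below 0.02 m/s and angle between tray's own z axis and vertical below 0.05 rad and value of joint plunger above 0.002 m); the robot touches nothing.
It fails at once if the cap is forced: more than 55 N between cap and pot (contact force between cap and pot above 55 N).
It fails at once if the cap is dropped or banged into the tray: over 100 N between them, or touching it at over 0.3 m/s (contact force between cap and tray above 100 N or (contact force between cap and tray above 0.5 N and linear speed of cap above 0.3 m/s)).
It fails at once if the cap is tipped by more than 0.6 rad (angle between cap's own z axis and vertical above 0.6 rad).
It fails at once if the tray is shoved by more than 40 mm (distance of tray from where it was at the start of the episode above 0.04 m).
It fails at once if one of the other loose things is moved by more than 25 mm (distance of any of jar, bottle, spool, awl from where it was at the start of the episode above 0.025 m).
It also fails if it takes over 72 s, if anything falls off the work surface, if the arm or the gripper's body presses on something with over 40 N, if the wrist force passes 120 N, or if a joint passes its speed limit or range.

## Robot

A 7-joint arm with a two-finger parallel gripper is mounted at the origin on a cart in front of the work surface, level with it; the furniture and walls round the work are solid. World frame = base frame: x ahead of the robot, y to its left, z up, the work surface at z = 0. Lengths are in m, angles in rad, forces in N, time in s.
With the tool pointing down it reaches from about 0.425 to 0.95 m from the base axis. Payload 16.7 kg.
Tool frame: the origin (TCP) lies on the mounting face of the last link; the fingertips stand 199 mm ahead of it and the grasp point (between the pads) lies 180 mm ahead of it; z points along the fingers, y is the line along which they close (so a half turn about z gives the same grasp; the last joint's range is limited). The gripper opens to 94 mm and grips with 3 to 60 N. Pads are 16 mm wide; open, the fingers measure 119 mm over their backs; the gripper's body (75 mm by 177 mm) begins 78 mm behind the grasp point.
Start: joints at [-1.357, 0.426, 0.074, 1.606, -0.034, 1.111, -0.067], TCP at [0.24, 0.631, 0.405] pointing down, gripper open.
Joint ranges: [-2.85, 2.85], [-0.5, 2.14], [-1.23, 1.37], [0.21, 2.46], [-1.02, 4.16], [0.16, 2.05], [-2.73, 2.73]. Speed limits (rad/s): [1.89, 1.89, 2.39, 2.39, 3.01, 3.01, 3.01].

## Interface

Orientations are given as a unit quaternion [w, x, y, z].
In Python, from plant import bot gives the robot as it stands.
- The arm moves only by the tool play_rows, never from a script. Its argument "rows" is a list of rows, each a list of 3 entries, a list of its own where there are three numbers: the shift along the world's x, y, z in mm, then the turn about the world's z in degrees, then the finger opening in mm, from 0 to 94. In form: [[[dx, dy, dz], twist, fingers], ...]. A call has 1 to 10 rows; each row is the pose to reach, as a shift and turn from the pose commanded when the call began; what a row does not reach only later rows make up. A row lasts 1/10 s, in which the tool goes at most 50 mm and 8.59 degrees, less where a joint would pass 70% of its speed; a pose out of reach is approached as far as the arm can. A call with a gripper value outside its range is refused whole. The fingers move at their own pace and stop on an object; "force" is the grip in N (left out, the last holds). Time passes only in rows, so rows that repeat a pose let the fingers close. It gives the time, the measured TCP pose, the force, the opening and the grip force at its end, in the units of the state.
- bot.get_state(): the state, without advancing time (a new reading comes with each control period).
- bot.capture(name): name is "scene" or "top" or "wrist"; returns (picture, depth): 480x640x3 uint8, red, green, blue; 480x640 float32, m along the optical axis (not along the pixel's ray), 0 where there is no reading.
- bot.get_calibration(name): a dict with "fov_y" (degrees; the focal length in pixels is half the picture's height over the tangent of half this angle, whatever the lens; pixels are square), "cx", "cy" (the principal point, pixels), "R" (3x3) and "t" (3): a world point X has camera coordinates R X + t. Camera axes: x right, y down, z forward; pixel columns grow to the right and rows downward; lengths in m; the calibration is good to about 2 mm. A picture is of the moment at which its call begins: read the wrist's pose just before it. get_calibration takes no time and is no camera call; for the wrist camera it gives the pose at the moment of the call.
- bot.sign_off(): hands the job in; it is judged then, once.
The state is a dict: "t": time; "joints": joint angles; "qvel": joint speeds; "joint_efforts": joint torques, N m; "tcp_pos": TCP position; "eef_rot": TCP orientation; "ft_force": force on the tool from outside, world axes, zero at the start; "ft_torque": the same for the moment, N m; "width": opening from 0.0 (shut) to 1.0 (fully open); "gripper_force": force on a finger pad.
Only numpy, scipy, OpenCV 4.12 (cv2) and the standard library are available. Lean on these libraries where they do the work, as an engineer would, in place of code of your own. Each camera call takes 0.05 s, during which the arm holds its last target. There are 200 camera calls.

## Working session

There is one attempt and no reset: what is moved stays moved. The work goes in short steps, Python scripts to look and compute and a tool call to move; the robot and the scene stay as the last step left them, time stands still between calls to the robot, and variables do not carry over. Pictures are saved under pics/ and viewed, at most 10 in all, crops included, and the job is handed in when it is done.

Besides the shell and the picture viewer there is one more tool, called by a JSON object that holds its "fn" and its "kwargs". play_rows: Moves the arm, as the interface text tells. Its arguments: {"type":"object","properties":{"rows":{"type":"array","items":{"type":"array"}},"force":{"type":"number"}},"required":["rows"]}

```bash
mkdir -p pics
cat > h.py <<'E'
import numpy as np, cv2
from plant import bot
def cal(n):
    c=bot.get_calibration(n); f=240/np.tan(np.radians(c['fov_y'])/2)
    return f,c['cx'],c['cy'],np.array(c['R']),np.array(c['t'])
def cloud(n,d,C=None):
    f,cx,cy,R,t=C or cal(n); v,u=np.mgrid[:480,:640]
    p=np.stack([(u-cx)/f*d,(v-cy)/f*d,d],-1)
    return (p-t)@R
def ray(C,u,v,z):
    f,cx,cy,R,t=C; o=-R.T@t; d=R.T@np.array([(u-cx)/f,(v-cy)/f,1]); return o+d*(z-o[2])/d[2]
E
python3 - <<'E'
from h import *
s=bot.get_state();print({k:np.round(v,3) for k,v in s.items()})
for n in['scene','top']:
    C=cal(n);p,d=bot.capture(n);cv2.imwrite(f'pics/{n}.png',p[...,::-1]);np.savez(f'{n}.npz',p=p,d=d,X=cloud(n,d,C));print(n,C)
E
```

```text
{'t': np.float64(0.0), 'joints': array([-1.357,  0.427,  0.074,  1.607, -0.034,  1.111, -0.067]), 'qvel': array([-0.   ,  0.001, -0.   , -0.001, -0.001,  0.001, -0.   ]), 'joint_efforts': array([-1.0000e-03, -9.3585e+01,  3.6670e+00, -4.5417e+01, -4.9000e-02,
        2.1000e-02,  0.0000e+00]), 'tcp_pos': array([0.239, 0.631, 0.404]), 'eef_rot': array([-0.   ,  0.18 ,  0.984, -0.001]), 'ft_force': array([-0.014,  0.013,  0.077]), 'ft_torque': array([-0.047, -0.041,  0.046]), 'gripper_force': np.float64(0.0), 'width': np.float64(0.999)}
scene (np.float64(509.46781163081977), 319.2381826941577, 238.51571492187293, array([[ 0.83465368, -0.55072725, -0.00726167],
       [-0.27449752, -0.40451155, -0.87236547],
       [ 0.47749801,  0.73011636, -0.48880032]]), array([-0.50251836,  0.24090334,  1.02547018]))
top (np.float64(458.8912541777165), 327.8101600571265, 239.44397736810754, array([[ 0.00681315, -0.99969727, -0.02364199],
       [-0.99595695, -0.00466608, -0.08971059],
       [ 0.08957311,  0.02415762, -0.99568723]]), array([7.91283084e-04, 5.94927632e-01, 1.12122850e+00]))
```

View pics/top.png

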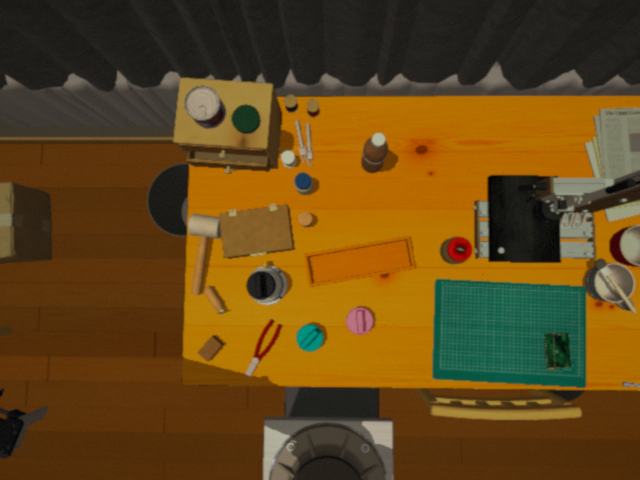

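View pics/scene.png

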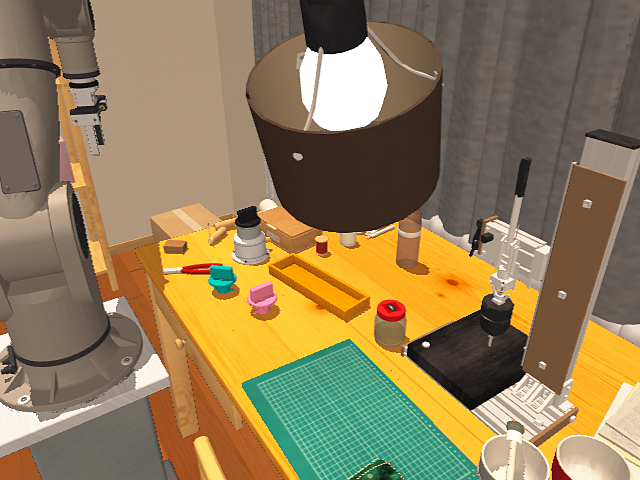

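The top view shows the pot and black cap at about (266,285), the tray centred at about (360,261), the jar at (458,250) and the spool at (305,219). The scene view also shows a lamp shade, whose position needs checking.

Run:
```python
from h import *
C=cal('top');z=np.load('top.npz');p,X=z['p'],z['X'];g=p.astype(int)
hsv=cv2.cvtColor(p,cv2.COLOR_RGB2HSV)
r=np.zeros((480,640),bool);r[258:312,240:296]=1
zz=X[...,2]
for lo,hi in[(.128,.16),(.096,.115),(.08,.097)]:
    m=r&(zz>lo)&(zz<hi);P=X[m];print(lo,m.sum(),P.mean(0).round(4) if len(P) else'', np.percentile(P,[2,98],axis=0).round(3) if len(P) else '')
    if lo>.12:
        box=cv2.minAreaRect((P[:,:2]*1000).astype(np.float32));print(box)
        w,v=np.linalg.eigh(np.cov(P[:,:2].T));print('yaw',np.degrees(np.arctan2(v[1,1],v[0,1])),w)
# tray
r[:]=0;r[230:295,295:425]=1
m=r&(zz>.018)&(zz<.04);P=X[m];print('tray wall',m.sum(),P[:,2].mean());b=cv2.minAreaRect((P[:,:2]*1000).astype(np.float32));print(b)
# lamp
z=np.load('scene.npz');Y=z['X'][20:220,250:440].reshape(-1,3);print('lamp pts',np.percentile(Y,[5,25,50,75,95],axis=0).round(2))
# tall things near work
for nm,(u0,u1,v0,v1) in dict(bottle=(355,395,125,180),cab=(170,285,75,170),spool=(295,316,208,230),press=(470,600,150,270),blue=(293,316,170,196)).items():
    Q=X[v0:v1,u0:u1].reshape(-1,3);k=Q[:,2]>.03;print(nm,Q[k].mean(0).round(3),Q[:,2].max().round(3))
```

```text
0.128 156 [0.4809 0.1581 0.1363] [[0.455 0.151 0.13 ]
 [0.506 0.165 0.141]]
((480.3668518066406, 158.2397003173828), (52.134559631347656, 14.45167064666748), 5.125644207000732)
yaw -176.02493424041688 [1.71332497e-05 2.27777753e-04]
0.096 477 [0.4813 0.1568 0.1071] [[0.451 0.128 0.102]
 [0.511 0.189 0.112]]
0.08 3 [0.4851 0.1289 0.0869] [[0.475 0.128 0.082]
 [0.493 0.13  0.091]]
tray wall 842 0.026157942206405115
((541.98486328125, -73.16697692871094), (83.27536010742188, 267.69366455078125), 10.115678787231445)
lamp pts [[ 0.15 -0.71  0.06]
 [ 0.17 -0.69  0.57]
 [ 0.19 -0.67  0.61]
 [ 0.24 -0.62  0.63]
 [ 1.02  1.02  0.66]]
bottle [ 0.784 -0.103  0.145] 1.17
cab [0.847 0.226 0.17 ] 1.17
spool [0.646 0.062 0.043] 0.05
press [ 0.641 -0.468  0.121] 1.17
blue [0.73  0.065 0.069] 1.17
```

{"fn": "play_rows", "kwargs": {"rows": [[[20,-40,0],-8,94],[[42,-82,0],-16,94],[[64,-124,0],-24,94],[[86,-166,0],-32,94],[[108,-208,0],-40,94],[[130,-250,0],-48,94],[[152,-292,0],-56,94],[[174,-334,0],-64,94],[[196,-376,0],-72,94],[[210,-410,0],-80,94]]}}

```text
t: 1.1
tcp_pos: [0.4505, 0.2183, 0.4047]
eef_rot: [0.0, 0.773, 0.635, 0.0]
ft_force: [0.8, 1.0, 0.4]
width: 1.002
gripper_force: 0.0
```

{"fn": "play_rows", "kwargs": {"rows": [[[10,-20,0],-8,94],[[20,-40,0],-16,94],[[32,-63,0],-24,94],[[32,-63,0],-32,94],[[32,-63,0],-40,94],[[32,-63,0],-48,94],[[32,-63,0],-56,94],[[32,-63,0],-64,94],[[32,-63,0],-72,94],[[32,-63,0],-75,94]]}}

```text
t: 2.1
tcp_pos: [0.4814, 0.158, 0.4045]
eef_rot: [0.0, 0.999, 0.034, -0.0]
ft_force: [-0.0, 0.4, -1.0]
width: 1.002
gripper_force: 0.0
```

```bash
cat > w.py <<'E'
from h import *
import sys
s=bot.get_state();C=cal('wrist');p,d=bot.capture('wrist')
X=cloud('wrist',d,C);cv2.imwrite(f'pics/{sys.argv[1]}.png',p[...,::-1]);np.savez(sys.argv[1]+'.npz',p=p,d=d,X=X)
q=s['eef_rot'];print('t',s['t'],s['tcp_pos'].round(4),q.round(4),'tooly deg',np.degrees(np.arctan2(q[2]**2-q[1]**2,2*q[1]*q[2])).round(2),s['joints'].round(3),s['ft_force'].round(1))
Z=X[...,2];near=(abs(X[...,0]-.481)<.045)&(abs(X[...,1]-.158)<.045)&(d>0)
for lo,hi in[(.132,.145),(.1,.113)]:
    m=near&(Z>lo)&(Z<hi);P=X[m]
    if len(P)>20:
        b=cv2.minAreaRect((P[:,:2]*1000).astype(np.float32));print(lo,len(P),P.mean(0).round(4),b)
E
python3 w.py w1
```

```text
t 2.1 [0.4814 0.158  0.4045] [ 1.000e-04  9.994e-01  3.390e-02 -2.000e-04] tooly deg -86.11 [-1.078  0.172  0.719  2.009 -0.133  1.008 -1.798] [-0.   0.4 -1. ]
0.132 1867 [0.483  0.1556 0.1384] ((481.7762756347656, 155.47802734375), (53.68144226074219, 13.973602294921875), 5.086414813995361)
0.1 5239 [0.4843 0.1557 0.1087] ((482.4873352050781, 155.51010131835938), (65.22404479980469, 67.11485290527344), 2.908778667449951)
```

View pics/w1.png

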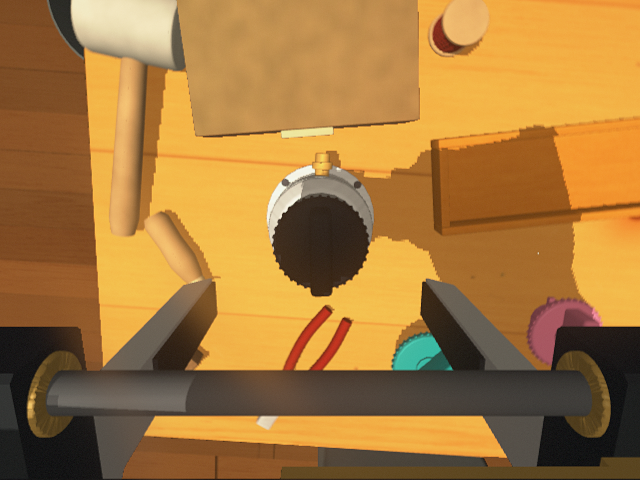

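The wrist view shows the cap straight below the gripper, around (320,245), with the bar along the image's vertical. It measures (0.482, 0.1555) at yaw 5.1°, and the bar and disc sizes match. I'm descending to grasp it.

{"fn": "play_rows", "kwargs": {"rows": [[[1,-2,-15],1,94],[[1,-2,-35],1,94],[[1,-2,-55],1,94],[[1,-2,-72],1,94],[[1,-2,-85],1,94],[[1,-2,-92],1,94],[[1,-2,-92],1,94],[[1,-2,-92],1,60],[[1,-2,-92],1,40],[[1,-2,-92],1,25]], "force": 10}}

```text
t: 3.15
tcp_pos: [0.4827, 0.1561, 0.3132]
eef_rot: [-0.0, 0.999, 0.046, 0.0]
ft_force: [-0.4, 0.9, 0.2]
width: 0.781
gripper_force: 0.0
```

{"fn": "play_rows", "kwargs": {"rows": [[[0,0,0],0,10],[[0,0,0],0,8],[[0,0,0],0,8],[[0,0,0],0,8],[[0,0,0],0,8],[[0,0,0],0,8]], "force": 10}}

```text
t: 3.75
tcp_pos: [0.4826, 0.156, 0.3126]
eef_rot: [-0.0, 0.999, 0.045, -0.0]
ft_force: [0.1, -0.4, 0.2]
width: 0.27
gripper_force: 0.0
```

```bash
cat > s.py <<'E'
from h import *
s=bot.get_state();q=s['eef_rot'];print(s['t'],s['tcp_pos'].round(4),'ty',np.degrees(np.arctan2(q[2]**2-q[1]**2,2*q[1]*q[2])).round(2),'F',s['ft_force'].round(1),'T',s['ft_torque'].round(3),'w',round(float(s['width'])*94,1),'g',s['gripper_force'])
E
python3 s.py
```

```text
3.75 [0.4826 0.156  0.3126] ty -84.79 F [ 0.1 -0.4  0.2] T [-0.013  0.157 -0.005] w 25.4 g 0.0
```

{"fn": "play_rows", "kwargs": {"rows": [[[0,0,0],0,8],[[0,0,0],0,8],[[0,0,0],0,8],[[0,0,0],0,8],[[0,0,0],0,8]]}}

```text
t: 4.25
tcp_pos: [0.4826, 0.1562, 0.3127]
eef_rot: [-0.0, 0.999, 0.046, 0.0]
ft_force: [0.7, 1.6, 0.1]
width: 0.147
gripper_force: 10.0
```

```bash
python3 s.py
```

```text
4.25 [0.4826 0.1562 0.3127] ty -84.78 F [0.7 1.6 0.1] T [ 0.731  0.291 -0.03 ] w 13.8 g 9.985280334949493
```

{"fn": "play_rows", "kwargs": {"rows": [[[0,0,0],0,8],[[0,0,0],0,8],[[0,0,0],2,8],[[0,0,0],4,8],[[0,0,0],6,8],[[0,0,0],6,8]], "force": 45}}

```text
t: 4.85
tcp_pos: [0.4826, 0.1558, 0.3127]
eef_rot: [0.0, 0.995, 0.098, -0.0]
ft_force: [-0.5, 1.1, 0.7]
width: 0.144
gripper_force: 45.0
```

```bash
python3 s.py
```

```text
4.85 [0.4826 0.1558 0.3127] ty -78.76 F [-0.5  1.1  0.7] T [0.15  0.212 0.002] w 13.5 g 44.979674220085144
```

{"fn": "play_rows", "kwargs": {"rows": [[[0,0,0],1.5,8],[[0,0,0],3,8],[[0,0,0],3,8]]}}

```text
t: 5.15
tcp_pos: [0.4826, 0.1559, 0.3127]
eef_rot: [0.0, 0.992, 0.124, 0.0]
ft_force: [-0.2, 0.3, 2.3]
width: 0.148
gripper_force: 45.0
```

```bash
python3 s.py
```

```text
5.15 [0.4826 0.1559 0.3127] ty -75.73 F [-0.2  0.3  2.3] T [-0.021  0.313 -0.073] w 13.9 g 44.981505274772644
```

{"fn": "play_rows", "kwargs": {"rows": [[[0,0,0],1.5,8],[[0,0,0],3,8],[[0,0,0],3,8]]}}

```text
t: 5.45
tcp_pos: [0.4825, 0.1561, 0.3127]
eef_rot: [-0.0, 0.989, 0.15, -0.0]
ft_force: [-2.2, 2.3, 1.4]
width: 0.148
gripper_force: 45.0
```

```bash
python3 s.py
```

```text
5.45 [0.4825 0.1561 0.3127] ty -72.72 F [-2.2  2.3  1.4] T [ 0.668  0.7   -0.417] w 13.9 g 45.04177272319794
```

The torque jumped to about 0.42 Nm, which looks like the first stop. I'm easing back a little to check.

{"fn": "play_rows", "kwargs": {"rows": [[[0,0,0],-1.5,8],[[0,0,0],-1.5,8]]}}

```text
t: 5.65
tcp_pos: [0.4825, 0.1562, 0.3126]
eef_rot: [-0.0, 0.991, 0.136, -0.0]
ft_force: [-2.2, 3.4, 1.6]
width: 0.145
gripper_force: 45.0
```

```bash
python3 s.py
```

```text
5.65 [0.4825 0.1562 0.3126] ty -74.38 F [-2.2  3.4  1.6] T [ 0.754  0.752 -0.063] w 13.6 g 44.97990131378174
```

{"fn": "play_rows", "kwargs": {"rows": [[[0,0,-1],0,8],[[0,0,-2],0,8],[[0,0,-3],0,8],[[0,0,-3],0,8]]}}

```text
t: 6.05
tcp_pos: [0.4826, 0.1561, 0.3098]
eef_rot: [-0.0, 0.991, 0.137, 0.0]
ft_force: [-2.6, 2.2, 7.7]
width: 0.145
gripper_force: 45.0
```

```bash
python3 s.py
```

```text
6.05 [0.4826 0.1561 0.3098] ty -74.28 F [-2.6  2.2  7.7] T [ 0.654  1.122 -0.022] w 13.6 g 44.986324310302734
```

{"fn": "play_rows", "kwargs": {"rows": [[[0,0,-1],0,8],[[0,0,-2],0,8],[[0,0,-2.6],0,8],[[0,0,-2.6],0,8],[[0,0,-2.6],0,8]]}}

```text
t: 6.55
tcp_pos: [0.4827, 0.1561, 0.3074]
eef_rot: [-0.0, 0.991, 0.137, 0.0]
ft_force: [-4.9, 1.3, 10.0]
width: 0.144
gripper_force: 45.0
```

```bash
python3 s.py
```

```text
6.55 [0.4827 0.1561 0.3074] ty -74.28 F [-4.9  1.3 10. ] T [ 0.481  1.359 -0.105] w 13.5 g 44.98948395252228
```

{"fn": "play_rows", "kwargs": {"rows": [[[0,0,-0.4],0,8],[[0,0,-0.4],1.5,8],[[0,0,-0.4],3,8],[[0,0,-0.4],3,8]]}}

```text
t: 6.95
tcp_pos: [0.4828, 0.156, 0.3071]
eef_rot: [-0.0, 0.987, 0.163, 0.0]
ft_force: [-3.3, 1.3, 11.8]
width: 0.143
gripper_force: 45.0
```

```bash
python3 s.py
```

```text
6.95 [0.4828 0.156  0.3071] ty -71.24 F [-3.3  1.3 11.8] T [ 0.261  1.077 -0.036] w 13.5 g 44.989362359046936
```

There's no torque at -71.2°, so the cap has passed under the stop. I'll keep it down and turn on.

{"fn": "play_rows", "kwargs": {"rows": [[[0,0,0],3,8],[[0,0,0],6,8],[[0,0,0],9,8],[[0,0,0],12,8],[[0,0,0],15,8],[[0,0,0],15,8]]}}

```text
t: 7.55
tcp_pos: [0.4832, 0.1559, 0.3073]
eef_rot: [-0.0, 0.957, 0.291, 0.001]
ft_force: [-1.5, 0.4, 10.6]
width: 0.144
gripper_force: 45.0
```

```bash
python3 s.py
```

```text
7.55 [0.4832 0.1559 0.3073] ty -56.19 F [-1.5  0.4 10.6] T [-0.     0.346  0.019] w 13.6 g 44.99088764190674
```

{"fn": "play_rows", "kwargs": {"rows": [[[0,0,0],2.5,8],[[0,0,0],5,8],[[0,0,0],7.5,8],[[0,0,0],9.5,8],[[0,0,0],9.5,8]]}}

```text
t: 8.05
tcp_pos: [0.4833, 0.1559, 0.3073]
eef_rot: [0.0, 0.93, 0.369, 0.001]
ft_force: [-0.0, -0.1, 11.1]
width: 0.143
gripper_force: 45.0
```

```bash
python3 s.py
```

```text
8.05 [0.4833 0.1559 0.3073] ty -46.73 F [-0.  -0.1 11.1] T [ 0.011  0.224 -0.024] w 13.5 g 44.989784359931946
```

{"fn": "play_rows", "kwargs": {"rows": [[[0,0,2],0,8],[[0,0,4],0,8],[[0,0,6],0,8],[[0,0,7.5],0,8],[[0,0,7.5],0,8]]}}

```text
t: 8.55
tcp_pos: [0.4828, 0.156, 0.3144]
eef_rot: [0.0, 0.93, 0.368, 0.0]
ft_force: [1.5, 0.2, 2.7]
width: 0.147
gripper_force: 45.0
```

```bash
python3 s.py
```

```text
8.55 [0.4828 0.156  0.3144] ty -46.79 F [1.5 0.2 2.7] T [ 0.101 -0.319 -0.002] w 13.8 g 44.985820055007935
```

{"fn": "play_rows", "kwargs": {"rows": [[[0,0,1],0,8],[[0,0,2],0,8],[[0,0,3],0,8],[[0,0,4],0,8],[[0,0,5],0,8],[[0,0,6],0,8],[[0,0,6],0,8]]}}

```text
t: 9.25
tcp_pos: [0.4825, 0.156, 0.3202]
eef_rot: [-0.0, 0.93, 0.368, -0.0]
ft_force: [-0.1, -0.6, -1.0]
width: 0.149
gripper_force: 45.0
```

```bash
python3 s.py
```

```text
9.25 [0.4825 0.156  0.3202] ty -46.79 F [-0.1 -0.6 -1. ] T [-0.067  0.149  0.029] w 14.0 g 44.97819364070892
```

{"fn": "play_rows", "kwargs": {"rows": [[[0,0,8],0,8],[[0,0,20],0,8],[[0,0,35],0,8],[[0,0,50],0,8],[[0,0,65],0,8],[[0,0,75],0,8],[[0,0,80],0,8]]}}

```text
t: 9.95
tcp_pos: [0.4827, 0.156, 0.4016]
eef_rot: [-0.0, 0.93, 0.368, 0.001]
ft_force: [0.8, -0.4, -1.0]
width: 0.144
gripper_force: 45.0
```

{"fn": "play_rows", "kwargs": {"rows": [[[4,-15,0],0,8],[[10,-40,0],0,8],[[18,-70,0],0,8],[[26,-100,0],0,8],[[34,-130,0],0,8],[[42,-160,0],0,8],[[50,-190,0],0,8],[[57,-215,0],0,8],[[61,-228,0],0,8],[[61,-231,0],0,8]]}}

```text
t: 10.95
tcp_pos: [0.5436, -0.0766, 0.4]
eef_rot: [0.0, 0.93, 0.367, -0.0]
ft_force: [0.3, 0.2, -1.3]
width: 0.146
gripper_force: 45.0
```

```bash
python3 s.py; python3 w.py w2
python3 - <<'E'
from h import *
z=np.load('w2.npz');X=z['X']
Z=X[...,2];m=(Z>.02)&(Z<.034)&(X[...,0]>.44)&(X[...,0]<.64)&(X[...,1]>-.25)&(X[...,1]<.09)
P=X[m];print(m.sum(),cv2.minAreaRect((P[:,:2]*1000).astype(np.float32)))
p,d=bot.capture('top');X=cloud('top',d);cv2.imwrite('pics/t2.png',p[200:330,230:450][:,:,::-1].repeat(3,0).repeat(3,1))
E
```

```text
10.95 [ 0.5436 -0.0766  0.4   ] ty -46.93 F [ 0.3  0.2 -1.3] T [-0.041  0.091  0.01 ] w 13.8 g 44.97828662395477
t 10.95 [ 0.5436 -0.0766  0.4   ] [ 3.000e-04  9.302e-01  3.671e-01 -3.000e-04] tooly deg -46.93 [-0.544  0.263  0.678  1.925 -0.192  1.018 -0.6  ] [ 0.3  0.2 -1.3]
6490 ((577.0037841796875, -59.318206787109375), (158.79908752441406, 291.27764892578125), 9.851449966430664)
```

View pics/w2.png

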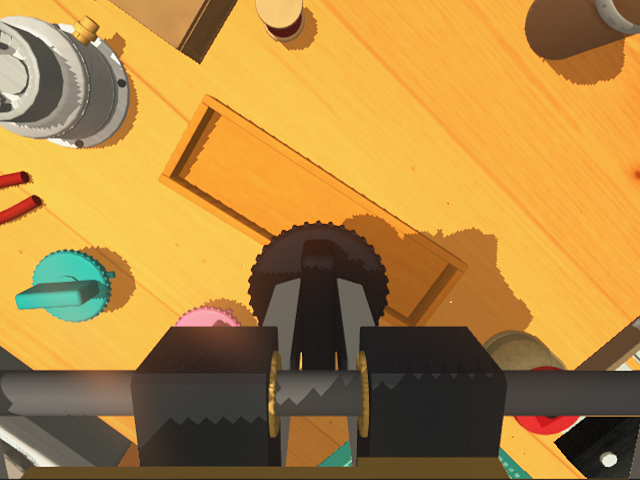

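The cap hangs upright over the tray. Visible tray corners are at about (208,95), (161,178) and (466,265), and I'll check those by casting rays onto the wall-top plane.

Run:
```python
from h import *
C=cal('wrist')
a,b,c=[ray(C,*q,.028)[:2] for q in((208,95),(161,178),(466,265))]
print(a,b,c,'len',np.linalg.norm(a-c),'wid',np.linalg.norm(a-b),'centre',(b+c)/2)
```

```text
[0.55914893 0.06140655] [0.48102402 0.048064  ] [ 0.60568025 -0.19596614] len 0.2615451487238064 wid 0.07925607417511066 centre [ 0.54335213 -0.07395107]
```

The corner check puts the tray centre at (0.543, -0.074), so the cap is already over it. Lowering now.

{"fn": "play_rows", "kwargs": {"rows": [[[0,0,-10],0,8],[[0,0,-28],0,8],[[0,0,-50],0,8],[[0,0,-72],0,8],[[0,0,-94],0,8],[[0,0,-115],0,8],[[0,0,-130],0,8],[[0,0,-140],0,8],[[0,0,-146],0,8],[[0,0,-150],0,8]]}}

```text
t: 12.05
tcp_pos: [0.5437, -0.0748, 0.25]
eef_rot: [-0.0, 0.93, 0.368, 0.0]
ft_force: [0.1, -0.1, -0.4]
width: 0.147
gripper_force: 45.0
```

{"fn": "play_rows", "kwargs": {"rows": [[[0,0,-1],0,8],[[0,0,-2],0,8],[[0,0,-3],0,8],[[0,0,-3.5],0,8],[[0,0,-4],0,8],[[0,0,-4],0,8]]}}

```text
t: 12.65
tcp_pos: [0.5436, -0.075, 0.2462]
eef_rot: [-0.0, 0.93, 0.368, 0.0]
ft_force: [-0.1, 0.7, -1.5]
width: 0.147
gripper_force: 45.0
```

```bash
python3 s.py
```

```text
12.65 [ 0.5436 -0.075   0.2462] ty -46.79 F [-0.1  0.7 -1.5] T [-0.059  0.066 -0.007] w 13.8 g 44.9783992767334
```

{"fn": "play_rows", "kwargs": {"rows": [[[0,0,-0.5],0,8],[[0,0,-1],0,8],[[0,0,-1.5],0,8],[[0,0,-2],0,8],[[0,0,-2.3],0,8],[[0,0,-2.3],0,8]]}}

```text
t: 13.25
tcp_pos: [0.5436, -0.075, 0.244]
eef_rot: [-0.0, 0.93, 0.368, 0.0]
ft_force: [-0.7, 0.7, 2.4]
width: 0.15
gripper_force: 45.0
```

```bash
python3 s.py
```

```text
13.25 [ 0.5436 -0.075   0.244 ] ty -46.8 F [-0.7  0.7  2.4] T [0.044 0.416 0.002] w 14.1 g 44.98158037662506
```

The force changed from -1.5 to +2.4 N at the expected height, so the cap is touching the floor. Opening slowly and rising.

{"fn": "play_rows", "kwargs": {"rows": [[[0,0,0],0,14],[[0,0,0],0,17],[[0,0,0],0,22],[[0,0,0],0,35],[[0,0,0],0,50],[[0,0,0],0,50],[[0,0,0],0,50],[[0,0,0],0,50]]}}

```text
t: 14.05
tcp_pos: [0.5436, -0.075, 0.2439]
eef_rot: [-0.0, 0.93, 0.368, 0.0]
ft_force: [-0.1, 0.4, -0.0]
width: 0.528
gripper_force: 0.0
```

{"fn": "play_rows", "kwargs": {"rows": [[[0,0,5],0,50],[[0,0,15],0,50],[[0,0,35],0,50],[[0,0,60],0,50],[[0,0,90],0,50],[[0,0,120],0,50],[[0,0,145],0,50],[[0,0,150],0,50],[[0,0,150],0,50]]}}

```text
t: 14.95
tcp_pos: [0.5436, -0.075, 0.3949]
eef_rot: [0.0, 0.93, 0.368, 0.001]
ft_force: [0.4, 0.4, -0.4]
width: 0.529
gripper_force: 0.0
```

```bash
python3 s.py; python3 w.py w3
python3 - <<'E'
from h import *
X=np.load('w3.npz')['X'];Z=X[...,2];n=np.hypot(X[...,0]-.5436,X[...,1]+.075)<.05
for lo,hi in[(.06,.08),(.032,.048)]:
    P=X[n&(Z>lo)&(Z<hi)];print(len(P),P.mean(0),P[:,2].std(),cv2.minAreaRect((P[:,:2]*1000).astype(np.float32)))
    if len(P)>9: c=np.linalg.lstsq(np.c_[P[:,:2]-P[:,:2].mean(0),np.ones(len(P))],P[:,2],rcond=None)[0];print('slopes',c)
E
```

```text
14.95 [ 0.5436 -0.075   0.3949] ty -46.78 F [ 0.4  0.4 -0.4] T [-0.026  0.107  0.044] w 49.7 g 0.0
t 14.95 [ 0.5436 -0.075   0.3949] [0.     0.9297 0.3683 0.001 ] tooly deg -46.78 [-0.549  0.269  0.684  1.932 -0.201  1.006 -0.591] [ 0.4  0.4 -0.4]
1260 [ 0.54349913 -0.07499784  0.06956546] 0.0013150246151786137 ((542.7921752929688, -75.97273254394531), (53.49433517456055, 13.668346405029297), 43.07327651977539)
slopes [ 0.00367028 -0.02638002  0.06956546]
3685 [ 0.54432959 -0.07438994  0.03993081] 0.0012628965420176598 ((543.032470703125, -75.27582550048828), (65.29829406738281, 67.31201171875), 43.57231903076172)
slopes [-0.00719223 -0.00563315  0.03993081]
```

View pics/w3.png

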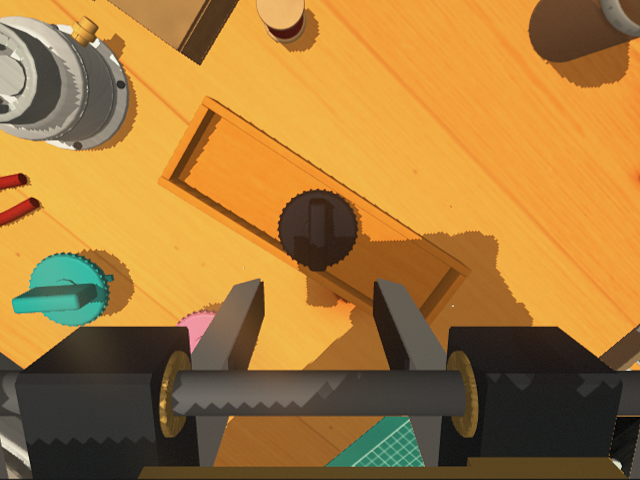

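The cap stands level in the tray at about (318,230), with its bar top at 0.0696 m against 0.069 m expected. It's released and the tray hasn't moved.

```bash
python3 -c "
from plant import bot
print(bot.sign_off())"
```

```text
the job is handed in; nothing more can be done
None
```

The cap is off the pot, standing upright and released near the middle of the tray; I handed the job in at about 15 s of the 72 s allowed, and no verdict came back.

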